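# Line up the bench supplies by height

## Task

Stand the squeeze bottle, the white jar, the blue capacitor and the tape roll upright on the four round pads of the wooden ledge, one centred on each pad, in order of height: the tallest on the red pad at one end, then going down along the row to the shortest on the black pad at the other end. Leave the multimeter and the dish of screws where they are.

Things in the scene. Friction and masses are not known exactly. Their poses are not given: they have to be found in the camera images.
- squeeze_bottle: Amber squeeze bottle with a red cap and a thin needle tip, 106 mm tall in all; upright. The round body, 34 mm in diameter, reaches up to 60 mm, cap to 78 mm, needle to 106 mm. About 60 g. Grip the body from above near its top, fingers 35 to 60 mm up. Origin: centre of its underside; z up along the bottle.
- white_jar: Plain white screw-top jar, 66 mm tall; upright. The lid, 59 mm in diameter, is from 44 to 66 mm up; the body below is 54 mm in diameter. Grip the lid. About 75 g. Origin: centre of its underside; z up.
- blue_capacitor: Blue cylindrical capacitor with a pale stripe, standing on end, 18 mm in diameter and 32 mm tall, about 20 g. Origin: centre of its underside; z up.
- tape_roll: Yellow roll of insulating tape lying flat, 18 mm tall, 62 mm across along its own x axis and 67 mm along its own y axis (a loose tab sticks out at one side); grip it across the outside along its x axis. About 50 g. Origin: centre of its underside, in the middle of the overall outline; the ring itself is centred 2 to 3 mm further along +y; z up.
- red_pad: Red disc 74 mm across and 4 mm thick with a small white dot in its middle, fixed on the wooden ledge; its top is 12 mm above the bench. Origin: centre of its underside, on the ledge top (8 mm above the bench). It lies at one end of the row of four (which end varies). The row is straight, neighbouring pads 85 mm from centre to centre.
- grey_pad_a: Grey disc 74 mm across and 4 mm thick with a small white dot in its middle, fixed on the wooden ledge; its top is 12 mm above the bench. Origin: centre of its underside, on the ledge top (8 mm above the bench). One of the two middle pads, which look alike; either may be the one next to the red pad.
- grey_pad_b: Grey disc 74 mm across and 4 mm thick with a small white dot in its middle, fixed on the wooden ledge; its top is 12 mm above the bench. Origin: centre of its underside, on the ledge top (8 mm above the bench). The other middle pad.
- black_pad: Black disc 74 mm across and 4 mm thick with a small white dot in its middle, fixed on the wooden ledge; its top is 12 mm above the bench. Origin: centre of its underside, on the ledge top (8 mm above the bench). It lies at the end of the row away from the red pad.
- multimeter: Yellow multimeter lying on its back to the right, 142 x 68 x 41 mm; a bystander, to be left alone. Origin: centre of its underside; x along its length.
- screw_dish: Round grey dish of screws, 67 mm across and 14 mm high, to the left; a bystander, to be left alone. Origin: centre of its underside.
Mind the look-alikes: they are no part of the job. Of the things shaped like the tape_roll, the yellow one is meant.

How it is judged (in metres and radians):
At the end, for the whole second after the job is handed in: Bottle on the red pad, jar on the grey pad next to it, capacitor on the other grey pad, tape roll on the black pad: each within 13 mm of the pad centre, base within 4 mm of the pad top, upright within 0.12 rad, still and released; multimeter and dish moved by no more than 30 mm (horizontal distance between squeeze_bottle and red_pad below 0.013 m and z of squeeze_bottle in the frame of red_pad between 0.001 and 0.008 m and ((horizontal distance between white_jar and grey_pad_a below 0.013 m and z of white_jar in the frame of grey_pad_a between 0.001 and 0.008 m) or (horizontal distance between white_jar and grey_pad_b below 0.013 m and z of white_jar in the frame of grey_pad_b between 0.001 and 0.008 m)) and horizontal distance between white_jar and red_pad below 0.115 m and ((horizontal distance between blue_capacitor and grey_pad_a below 0.013 m and z of blue_capacitor in the frame of grey_pad_a between 0.001 and 0.008 m) or (horizontal distance between blue_capacitor and grey_pad_b below 0.013 m and z of blue_capacitor in the frame of grey_pad_b between 0.001 and 0.008 m)) and horizontal distance between blue_capacitor and red_pad above 0.14 m and horizontal distance between tape_roll and black_pad below 0.013 m and z of tape_roll in the frame of black_pad between 0.001 and 0.008 m and angle between each of squeeze_bottle, white_jar, blue_capacitor, tape_roll's own z axis and vertical below 0.12 rad and linear speed of each of squeeze_bottle, white_jar, blue_capacitor, tape_roll below 0.02 m/s and angular speed of each of squeeze_bottle, white_jar, blue_capacitor, tape_roll below 0.2 rad/s and contact force between the fingers and squeeze_bottle below 0.05 N and contact force between the fingers and white_jar below 0.05 N and contact force between the fingers and blue_capacitor below 0.05 N and contact force between the fingers and tape_roll below 0.05 N); the robot touches nothing.
It fails at once if the multimeter is displaced by more than 30 mm (distance of multimeter from where it was at the start of the episode above 0.03 m).
It fails at once if the screw dish is displaced by more than 30 mm (distance of screw_dish from where it was at the start of the episode above 0.03 m).
It also fails if it takes over 109 s, if anything falls off the work surface, if the arm or the gripper's body presses on something with over 40 N, if the wrist force passes 120 N, or if a joint passes its speed limit or range.

## Robot

A 6-joint arm with a two-finger parallel gripper is mounted at the origin on a cart in front of the work surface, level with it; the furniture and walls round the work are solid. World frame = base frame: x ahead of the robot, y to its left, z up, the work surface at z = 0. Lengths are in m, angles in degrees, forces in N, time in s.
With the tool pointing down it reaches from about 0.3 to 0.95 m from the base axis. Payload 3.1 kg.
Tool frame: the origin (TCP) lies on the centre line of the jaws, within the pads' length; the fingertips stand 22 mm ahead of it and the grasp point (between the pads) lies 3 mm ahead of it (env.tips_ahead is the z of the fingertips in the tool frame, in m); z points along the fingers, y is the line along which they close (so a half turn about z gives the same grasp; the last joint's range is limited). The gripper opens to 85 mm and grips with 20 to 120 N. Pads are 22 mm wide; open, the fingers measure 114 mm over their backs; the gripper's body (76 mm by 85 mm) begins 54 mm behind the grasp point. The pads swing forward as they close: fully open they stand 13 mm farther back than shut.
Start: joints at [69.116, 17.653, 93.61, -0, 68.738, -3.994], TCP at [0.182, 0.598, 0.222] pointing down, gripper open.
Joint ranges: [-175.34, 175.34], [-45.06, 112.39], [2.9, 150.54], [-68.45, 248.45], [3.09, 151.38], [-168.51, 168.51]. Speed limits (degrees/s): [159.86, 159.86, 180, 180, 180, 180].

## Interface

Orientations are given as [roll, pitch, yaw] about the fixed x, y, z axes, in that order (R = Rz(yaw) Ry(pitch) Rx(roll)).
In Python, from plant import get_obs, cams, ticket, nets, env gives the robot as it stands.
- The arm moves only by the shell command python3 -m inch 'ROWS'. ROWS is a JSON object whose one key "plan" holds a list that holds one entry, the list of rows, each a list of 7 numbers: the turn, a rotation vector about the tool's x, y, z in units of 6 degrees (1.0 is 6 degrees), then the shift along the tool's x, y, z in units of 40 mm (1.0 is 40 mm), then the finger opening in mm, from 0 to 85.4. In form: {"plan": [[[rx, ry, rz, x, y, z, claw], ...]]}. A call has 1 to 10 rows; each row shifts and turns the commanded pose from where the row before left it, along the tool's axes as they then stand; what a row does not reach is not made up. A row lasts 1/12 s, in which the tool goes at most 41.7 mm and 7.16 degrees, less where a joint would pass 70% of its speed; a pose out of reach is approached as far as the arm can. A call is refused whole if a number of a shift passes 1 or a number of a turn 1, either way. A call with a gripper value outside its range is refused whole. The fingers move at their own pace and stop on an object; the grip force is fixed at half the most. Time passes only in rows, so rows that do not move let the fingers close. It gives the time, the measured TCP pose, the force, the opening and the grip force at its end, in the units of the state.
- get_obs(): the state, without advancing time (a new reading comes with each control period).
- cams.get_image(name): name is "side" or "top" or "wrist"; returns the picture (384x512x3 uint8, red, green, blue); there is no depth.
- cams.calibration(name): a dict with "fx", "fy", "cx", "cy" (pixels), "eye" and "attitude" of the camera in the world; the wrist camera has in their place "T_tool_cam" (4x4, takes a point from camera to tool coordinates, whose origin is the TCP and whose axes are the flange's). Camera axes: x right, y down, z forward; pixel columns grow to the right and rows downward; lengths in m; the calibration is good to about 2 mm. A picture is of the moment at which its call begins: read the wrist's pose just before it. calibration takes no time and is no camera call.
- ticket.hand_in(): hands the job in; it is judged then, once.
Trained networks look in the newest picture that a camera, given by its name, has taken for a name from the list of things; names that differ only in an ending like _2 or _b are one class to them, and where a whole thing is asked for, a point or a joint stands for the part that bears it (a point fixed in the world has none). Each returns a list of dicts, best first, with "conf" (0 to 1); they miss things now and then, are a little off and sometimes report something else, mostly with a low value. They report only what shows in the picture. A call takes as long as a camera call. They do not tell look-alikes from the thing itself.
- nets.boxes_of(camera, query): "rect" ([left, top, right, bottom] in pixels, round what is visible of it).
- nets.landmark_of(camera, query): "centre" ([row, column] in pixels: a listed point, or the origin of a listed thing).
The state is a dict: "clock": time; "qpos": joint angles; "dq": joint speeds; "effort": joint torques, N m; "eef_pos": TCP position; "tcp_rot": TCP orientation; "contact_force": force on the tool from outside, world axes, zero at the start; "moment": the same for the moment, N m; "gripper_width": finger opening in m; "grasp_force": force on a finger pad.
Only numpy, scipy, OpenCV 4.12 (cv2) and the standard library are available. Lean on these libraries where they do the work, as an engineer would, in place of code of your own. Each camera call takes 0.05 s, during which the arm holds its last target. There are 200 camera calls.

## Working session

There is one attempt and no reset: what is moved stays moved. The work goes in short steps, Python scripts to look and compute and a shell command to move; the robot and the scene stay as the last step left them, time stands still between calls to the robot, and variables do not carry over. Pictures are saved under pics/ and viewed, at most 14 in all, crops included, and the job is handed in when it is done.

```bash
ls; mkdir -p pics; python3 - <<'E'
from plant import get_obs,cams,nets,env
import cv2,numpy as np
print(get_obs()['clock'],get_obs()['eef_pos'],get_obs()['tcp_rot'])
ims=[]
for c in ("top","side"):
    im=cams.get_image(c); ims.append(im)
    print(c,cams.calibration(c))
    cv2.imwrite(f'pics/{c}0.png',im[:,:,::-1])
    for q in ["squeeze_bottle","white_jar","blue_capacitor","tape_roll","red_pad","grey_pad_a","black_pad"]:
        print(q,[(np.round(d['centre']).tolist(),round(d['conf'],2)) for d in nets.landmark_of(c,q)][:4])
print(cams.calibration("wrist"))
E
```

```text
pics
0.0 [0.18133164 0.59720128 0.22062438] [-1.79864684e+02 -8.55210069e-03  1.63107106e+02]
top {'fx': 354.41914798483356, 'fy': 354.41914798483356, 'cx': 257.8560061731749, 'cy': 191.88556595417535, 'eye': array([ 0.37684743, -0.00638817,  1.13192034]), 'attitude': array([-173.72067304,    0.88564435,  -91.29417038])}
squeeze_bottle [([206.0, 336.0], 0.63)]
white_jar [([215.0, 289.0], 0.78)]
blue_capacitor []
tape_roll [([215.0, 143.0], 0.81), ([233.0, 158.0], 0.73), ([237.0, 237.0], 0.6), ([213.0, 174.0], 0.57)]
red_pad [([174.0, 217.0], 0.95)]
grey_pad_a [([172.0, 244.0], 0.95), ([167.0, 275.0], 0.76)]
black_pad [([163.0, 278.0], 0.66), ([167.0, 301.0], 0.62)]
side {'fx': 432.67786057715773, 'fy': 432.67786057715773, 'cx': 261.9726652095993, 'cy': 188.0413581279688, 'eye': array([ 0.11028957, -1.12719949,  0.98867825]), 'attitude': array([-128.2485174 ,   -1.0488153 ,  -18.49128138])}
squeeze_bottle [([250.0, 268.0], 0.68), ([220.0, 247.0], 0.46)]
white_jar [([221.0, 247.0], 0.58)]
blue_capacitor [([189.0, 238.0], 0.39)]
tape_roll [([150.0, 202.0], 0.62), ([161.0, 229.0], 0.61), ([145.0, 219.0], 0.56), ([192.0, 213.0], 0.45)]
red_pad [([176.0, 264.0], 0.45)]
grey_pad_a [([200.0, 283.0], 0.72), ([188.0, 270.0], 0.47)]
black_pad [([215.0, 297.0], 0.57)]
{'fx': 280.5683371734991, 'fy': 280.5683371734991, 'cx': 256.8790564171216, 'cy': 190.7143529556745, 'T_tool_cam': array([[ 4.45433440e-04, -9.44290573e-01, -3.29112618e-01,
         8.42877769e-02],
       [ 9.99999758e-01,  5.96450018e-04, -3.57898152e-04,
         1.91430239e-04],
       [ 5.34259078e-04, -3.29112379e-01,  9.44290610e-01,
        -1.52351194e-01],
       [ 0.00000000e+00,  0.00000000e+00,  0.00000000e+00,
         1.00000000e+00]])}
```

```bash
python3 - <<'E'
import cv2
a=cv2.imread('pics/top0.png')[130:280,100:400];cv2.imwrite('pics/top0c.png',cv2.resize(a,(800,400),interpolation=cv2.INTER_CUBIC))
a=cv2.imread('pics/side0.png')[110:310,150:410];cv2.imwrite('pics/side0c.png',cv2.resize(a,(780,600),interpolation=cv2.INTER_CUBIC))
E
```

```text
(no output)
```

View pics/top0c.png

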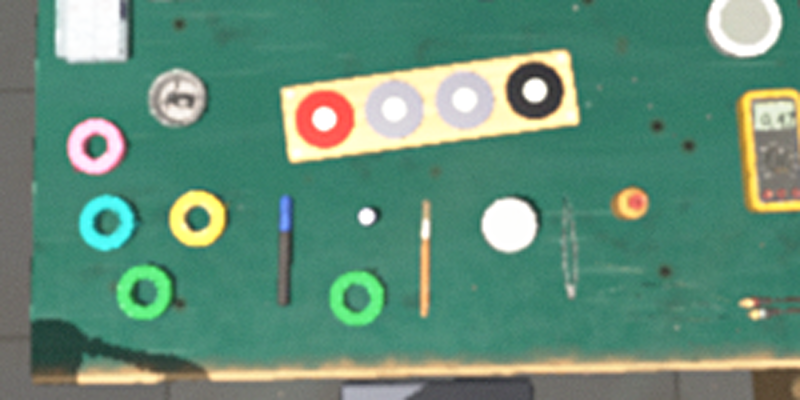

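View pics/side0c.png

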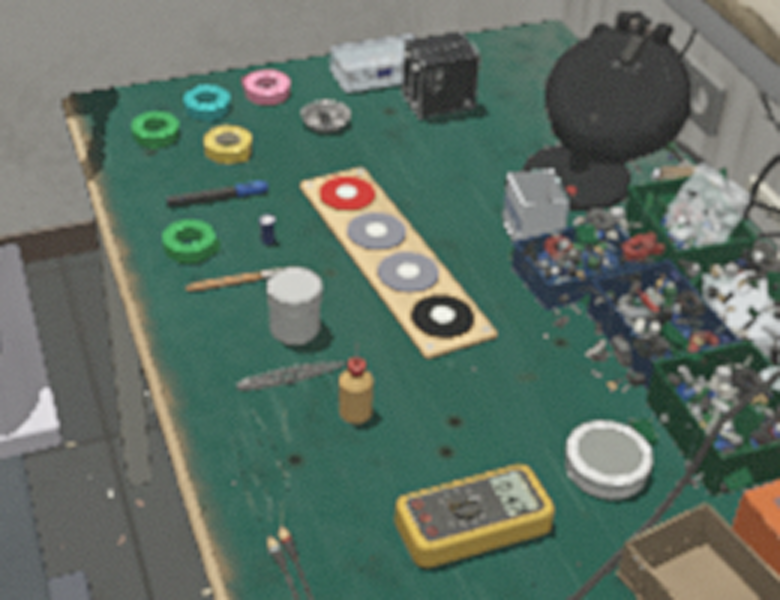

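The top view (crop scale 2.667, offset 100,130) shows the red pad at (324,118), grey pads at (395,108) and (464,99), and black at (535,90). The capacitor is at (368,215), the jar lid at (510,224), the bottle at (630,204) and the yellow tape at (197,218). The side view confirms the layout. The red pad is at the left (+y) end.

```bash
cat > h.py <<'E'
import numpy as np,cv2
from scipy.spatial.transform import Rotation as R
from plant import get_obs,cams,nets,env
def campose(name,obs=None):
    c=cams.calibration(name); K=(c['fx'],c['fy'],c['cx'],c['cy'])
    if name!='wrist': return K,R.from_euler('xyz',c['attitude'],degrees=True).as_matrix(),np.array(c['eye'])
    o=obs or get_obs(); Rt=R.from_euler('xyz',o['tcp_rot'],degrees=True).as_matrix(); T=c['T_tool_cam']
    return K,Rt@T[:3,:3],Rt@T[:3,3]+o['eef_pos']
def ray(P,u,v):
    K,Rm,e=P; d=Rm@np.array([(u-K[2])/K[0],(v-K[3])/K[1],1]); return e,d/np.linalg.norm(d)
def onplane(P,u,v,z):
    e,d=ray(P,u,v); return e+d*(z-e[2])/d[2]
def proj(P,X):
    K,Rm,e=P; p=Rm.T@(np.array(X)-e); return np.array([K[0]*p[0]/p[2]+K[2],K[1]*p[1]/p[2]+K[3]])
def tri(*rs):
    A=sum(np.eye(3)-np.outer(d,d) for e,d in rs); b=sum((np.eye(3)-np.outer(d,d))@e for e,d in rs)
    X=np.linalg.solve(A,b); return X,max(np.linalg.norm(np.cross(X-e,d)) for e,d in rs)
def rel(X,Y=None,yaw=None):
    "tool-frame shift in units of 40mm (tool down) to bring TCP to X"
    o=get_obs(); Rt=R.from_euler('xyz',o['tcp_rot'],degrees=True).as_matrix()
    return np.round(Rt.T@(np.array(X)-o['eef_pos'])/0.04,2)
E
python3 - <<'E'
from h import *
T=campose('top');S=campose('side')
pts={'red':((324,118),(347,191)),'g1':((395,108),(376,230)),'g2':((464,99),(408,271)),'black':((535,90),(443,315)),
'cap top':((368,215),(268,219)),'jar lid':((510,224),(295,285)),'bottle cap':((635,203),(357,364)),'tape top':((197,218),(228,138)),
'pendant_white':((745,22),(609,450))}
for k,(a,b) in pts.items():
    ra=ray(T,a[0]/2.667+100,a[1]/2.667+130);rb=ray(S,b[0]/3+150,b[1]/3+110)
    X,e=tri(ra,rb);print(k,X.round(3),round(e,4))
E
```

```text
red [0.561 0.123 0.011] 0.001
g1 [0.57  0.038 0.01 ] 0.0001
g2 [ 0.58  -0.046  0.009] 0.0005
black [ 0.589 -0.131  0.01 ] 0.0009
cap top [0.442 0.071 0.032] 0.0009
jar lid [ 0.426 -0.092  0.064] 0.0009
bottle cap [ 0.448 -0.233  0.068] 0.0021
tape top [0.445 0.274 0.018] 0.0015
pendant_white [ 0.663 -0.383  0.025] 0.0017
```

The pads come out 85 mm apart at z≈0.01, and the object heights match the text. Next I'll turn the tool so the jaws close across the row (yaw ≈ 96°).

```bash
python3 -m inch '{"plan": [[[0,0,1,0,0,0,85],[0,0,1,0,0,0,85],[0,0,1,0,0,0,85],[0,0,1,0,0,0,85],[0,0,1,0,0,0,85],[0,0,1,0,0,0,85],[0,0,1,0,0,0,85],[0,0,1,0,0,0,85],[0,0,1,0,0,0,85],[0,0,1,0,0,0,85]]]}'
python3 - <<'E'
from h import *
print(env.tips_ahead, get_obs()['gripper_width'],get_obs()['tcp_rot'], 'to above tape',rel([.445,.24,.22]))
E
```

```text
clock: 1.63
eef_pos: [0.1816, 0.598, 0.2219]
tcp_rot: [180.0, -0.0, 102.8]
contact_force: [-0.9, -0.3, 0.2]
gripper_width: 0.0848
grasp_force: 0.0
0.022 0.08476776980440048 [ 1.79998233e+02 -1.29169387e-03  1.02812833e+02] to above tape [-10.19   4.44   0.05]
```

```bash
python3 -m inch '{"plan": [[[0,0,0,-0.9,0.47,0,85],[0,0,0,-0.9,0.47,0,85],[0,0,0,-0.9,0.47,0,85],[0,0,0,-0.9,0.47,0,85],[0,0,0,-0.9,0.47,0,85],[0,0,0,-0.9,0.47,0,85],[0,0,0,-0.9,0.47,0,85],[0,0,0,-0.9,0.47,0,85],[0,0,0,-0.9,0.47,0,85],[0,0,1,-0.5,0.2,0,85]]]}'
python3 - <<'E'
from h import *
o=get_obs();im=cams.get_image('wrist');cv2.imwrite('pics/w1.png',im[:,:,::-1])
P=campose('wrist',o);print(o['eef_pos'],o['tcp_rot'],proj(P,[.445,.274,.018]))
E
```

```text
clock: 2.47
eef_pos: [0.435, 0.3002, 0.2223]
tcp_rot: [179.9, 0.1, 96.9]
contact_force: [-0.7, 0.9, -0.1]
gripper_width: 0.085
grasp_force: 0.0
[0.43498216 0.3001968  0.22234742] [1.79871214e+02 6.02155885e-02 9.68884748e+01] [261.10503553 181.75984208]
```

View pics/w1.png

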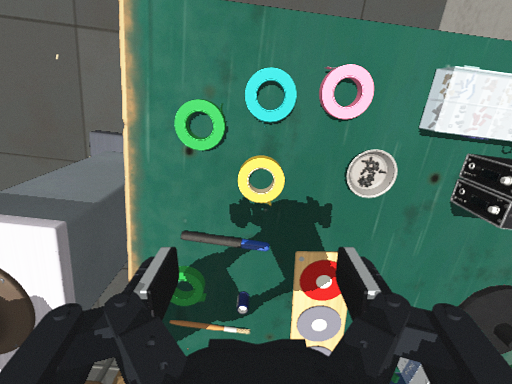

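The wrist view shows the yellow roll at about (261,180), matching the projection (261,182). I'll fit its outline to find the tab.

```bash
python3 - <<'E'
from h import *
im=cv2.imread('pics/w1.png');h=cv2.cvtColor(im,cv2.COLOR_BGR2HSV)
m=cv2.inRange(h,(22,100,90),(36,255,255));m[:140]=0;m[220:]=0;m[:,:220]=0;m[:,300:]=0
c=max(cv2.findContours(m,cv2.RETR_EXTERNAL,cv2.CHAIN_APPROX_NONE)[0],key=cv2.contourArea)
P=campose('wrist');pts=np.array([onplane(P,u,v,.016)[:2] for u,v in c[:,0]])
ctr=(pts.max(0)+pts.min(0))/2;print(ctr,pts.max(0)-pts.min(0),cv2.boundingRect(c))
d=pts-ctr;a=np.degrees(np.arctan2(d[:,1],d[:,0]));r=np.linalg.norm(d,axis=1)*1e3
print([(k,round(r[(a>=k)&(a<k+15)].max(),1)) for k in range(-180,180,15) if ((a>=k)&(a<k+15)).any()])
cv2.imwrite('pics/w1c.png',cv2.resize(im[145:215,220:305],None,fx=7,fy=7,interpolation=cv2.INTER_CUBIC))
E
```

```text
[0.44586979 0.27307389] [0.06265605 0.06841331] (238, 155, 47, 51)
[(-180, np.float64(31.1)), (-165, np.float64(32.2)), (-150, np.float64(32.3)), (-135, np.float64(32.4)), (-120, np.float64(32.3)), (-105, np.float64(32.4)), (-90, np.float64(31.7)), (-75, np.float64(38.0)), (-60, np.float64(31.7)), (-45, np.float64(31.7)), (-30, np.float64(31.2)), (-15, np.float64(31.4)), (0, np.float64(30.9)), (15, np.float64(31.1)), (30, np.float64(31.1)), (45, np.float64(32.6)), (60, np.float64(33.3)), (75, np.float64(33.7)), (90, np.float64(34.4)), (105, np.float64(34.2)), (120, np.float64(34.1)), (135, np.float64(33.6)), (150, np.float64(32.4)), (165, np.float64(31.7))]
```

View pics/w1c.png

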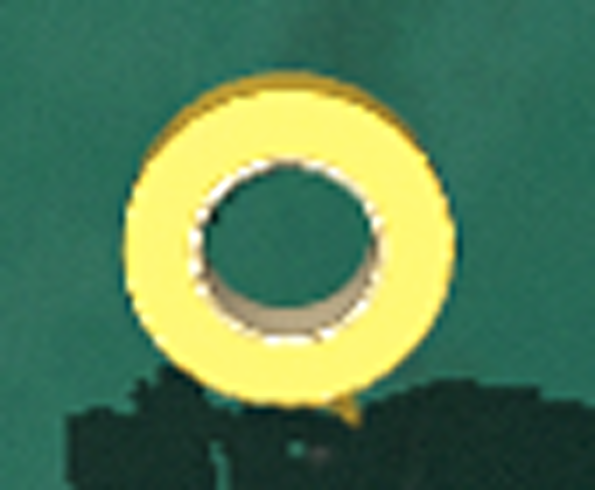

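The tab points towards world −70°, so closing along roughly world x grips the roll properly. Descending to grasp.

```bash
python3 -m inch '{"plan": [[[0,0,0,-0.65,0.17,0,85],[0,0,0,0,0,1,85],[0,0,0,0,0,1,85],[0,0,0,0,0,1,85],[0,0,0,0,0,1,85],[0,0,0,0,0,0.5,85],[0,0,0,0,0,0.35,85],[0,0,0,0,0,0,85],[0,0,0,0,0,0,85]]]}'
python3 -m inch '{"plan": [[[0,0,0,0,0,0,50],[0,0,0,0,0,0,50],[0,0,0,0,0,0,50],[0,0,0,0,0,0,50],[0,0,0,0,0,0,50],[0,0,0,0,0,0,50],[0,0,0,0,0,0,50],[0,0,0,0,0,0,50]]]}'
```

```text
clock: 3.27
eef_pos: [0.4415, 0.2781, 0.0273]
tcp_rot: [-179.9, 0.0, 97.1]
contact_force: [-0.0, -0.6, 0.4]
gripper_width: 0.0851
grasp_force: 0.0
clock: 3.93
eef_pos: [0.4422, 0.2782, 0.028]
tcp_rot: [180.0, -0.0, 97.1]
contact_force: [0.4, 0.0, 0.3]
gripper_width: 0.0498
grasp_force: 0.0
```

```bash
python3 - <<'E'
from h import *
o=get_obs();im=cams.get_image('wrist');cv2.imwrite('pics/w2.png',im[:,:,::-1]);print(o['gripper_width'],o['grasp_force'])
P=campose('wrist',o)
for z in (0,.0095,.018):print(z,proj(P,[.445,.275,z]))
E
```

```text
0.049824678271835676 0.0
0 [259.17618349 224.56872968]
0.0095 [259.28382209 230.77498714]
0.018 [259.38910317 236.8453136 ]
```

View pics/w2.png

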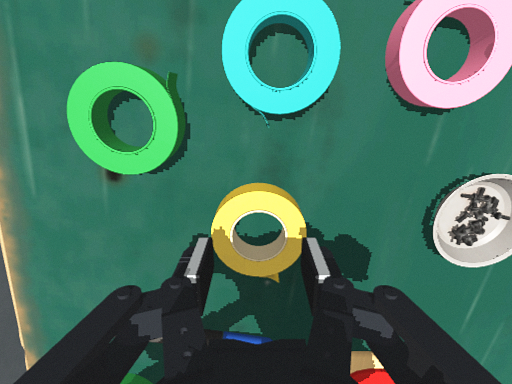

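The jaws shut above the roll, so the tips sit higher than nominal when open. I'll open to 72 mm and feel downward in small steps.

```bash
python3 -m inch '{"plan": [[[0,0,0,-0.08,0.09,0,74],[0,0,0,0,0,0,74],[0,0,0,0,0,0,74],[0,0,0,0,0,0,74],[0,0,0,0,0,0,74],[0,0,0,0,0,0.1,74],[0,0,0,0,0,0.1,74],[0,0,0,0,0,0,74]]]}'
python3 -m inch '{"plan": [[[0,0,0,0,0,0.1,74],[0,0,0,0,0,0,74]]]}'
```

```text
clock: 4.65
eef_pos: [0.4453, 0.2751, 0.0189]
tcp_rot: [-179.9, 0.0, 97.1]
contact_force: [-0.5, 0.0, -1.3]
gripper_width: 0.0736
grasp_force: 0.0
clock: 4.82
eef_pos: [0.4455, 0.2752, 0.015]
tcp_rot: [-179.9, 0.0, 97.1]
contact_force: [-0.2, -0.2, -0.7]
gripper_width: 0.0741
grasp_force: 0.0
```

```bash
python3 -m inch '{"plan": [[[0,0,0,0,0,0,56],[0,0,0,0,0,0,56],[0,0,0,0,0,0,56],[0,0,0,0,0,0,56],[0,0,0,0,0,0,56]]]}'
```

```text
clock: 5.23
eef_pos: [0.4463, 0.2756, 0.016]
tcp_rot: [180.0, -0.0, 97.1]
contact_force: [0.3, -0.0, -0.0]
gripper_width: 0.0558
grasp_force: 0.0
```

```bash
python3 - <<'E'
from h import *
o=get_obs();im=cams.get_image('wrist');cv2.imwrite('pics/w3.png',cv2.resize(im[150:350,120:400,::-1],None,fx=2.8,fy=2.8,interpolation=cv2.INTER_CUBIC));print(o['gripper_width'],o['grasp_force'],o['contact_force'])
cv2.imwrite('pics/w3full.png',im[:,:,::-1])
E
```

```text
0.05582500348661316 0.0 [ 0.30200512 -0.01385791 -0.03450138]
```

View pics/w3.png

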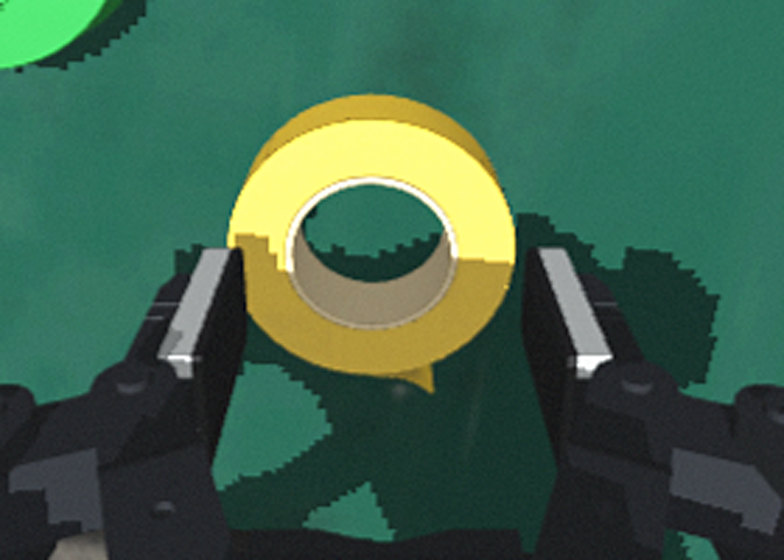

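The pads' image geometry (gap of about 55 mm over 100 px gives a depth of about 0.15 m) puts the tips some 15–20 mm behind the reported TCP, so they are still above the roll. I'll keep going down, guarded by force.

```bash
python3 -m inch '{"plan": [[[0,0,0,0,0,0,74],[0,0,0,0,0,0,74],[0,0,0,0,0,0,74],[0,0,0,0,0,0,74],[0,0,0,0,0,0.1,74],[0,0,0,0,0,0.1,74],[0,0,0,0,0,0,74]]]}'
python3 -m inch '{"plan": [[[0,0,0,0,0,0.1,74],[0,0,0,0,0,0.1,74],[0,0,0,0,0,0,74]]]}'
```

```text
clock: 5.87
eef_pos: [0.4453, 0.2751, 0.0069]
tcp_rot: [-179.9, 0.0, 97.1]
contact_force: [0.2, -0.4, -0.4]
gripper_width: 0.0738
grasp_force: 0.0
clock: 6.12
eef_pos: [0.4454, 0.2751, -0.0012]
tcp_rot: [-179.9, 0.0, 97.1]
contact_force: [0.7, -0.2, -0.5]
gripper_width: 0.0737
grasp_force: 0.0
```

```bash
python3 -m inch '{"plan": [[[0,0,0,0,0,0.1,74],[0,0,0,0,0,0,74]]]}'
python3 -m inch '{"plan": [[[0,0,0,0,0,0.1,74],[0,0,0,0,0,0,74]]]}'
python3 - <<'E'
from h import *
o=get_obs();im=cams.get_image('wrist');cv2.imwrite('pics/w4.png',cv2.resize(im[150:350,120:400,::-1],None,fx=2.8,fy=2.8,interpolation=cv2.INTER_CUBIC));print(o['gripper_width'],o['grasp_force'],o['contact_force'])
E
```

```text
clock: 6.28
eef_pos: [0.4457, 0.2753, -0.0048]
tcp_rot: [-179.9, 0.0, 97.1]
contact_force: [-0.1, -0.2, 0.4]
gripper_width: 0.0742
grasp_force: 0.0
clock: 6.45
eef_pos: [0.4458, 0.2753, -0.0087]
tcp_rot: [-180.0, 0.0, 97.1]
contact_force: [-0.3, -0.5, -0.4]
gripper_width: 0.0741
grasp_force: 0.0
0.07411646111538973 0.0 [-0.33838236 -0.45705503 -0.38795577]
```

View pics/w4.png

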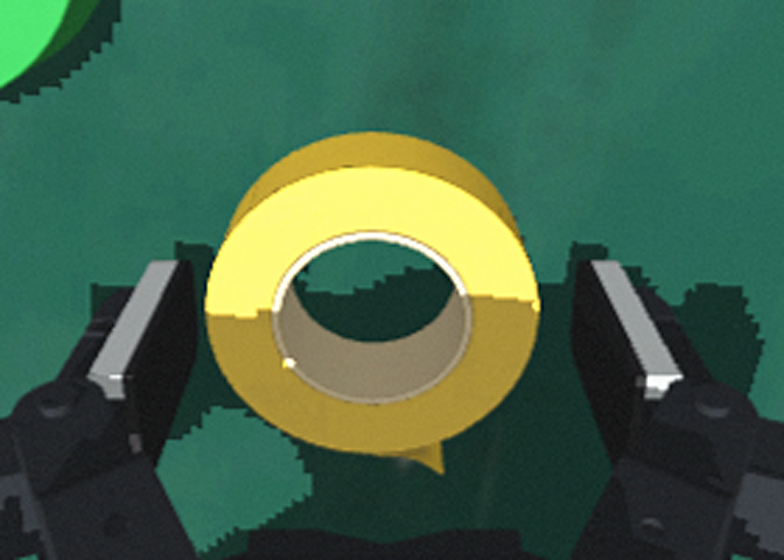

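```bash
python3 -m inch '{"plan": [[[0,0,0,0,0,0.1,74],[0,0,0,0,0,0.08,74],[0,0,0,0,0,0,74]]]}'
python3 -m inch '{"plan": [[[0,0,0,0,0,0,54],[0,0,0,0,0,0,54],[0,0,0,0,0,0,54],[0,0,0,0,0,0,54],[0,0,0,0,0,0,54],[0,0,0,0,0,0,54]]]}'
```

```text
clock: 6.75
eef_pos: [0.4456, 0.2752, -0.016]
tcp_rot: [-179.9, 0.0, 97.1]
contact_force: [-0.2, 0.5, -0.4]
gripper_width: 0.0742
grasp_force: 0.0
clock: 7.25
eef_pos: [0.4473, 0.2761, -0.0141]
tcp_rot: [179.9, -0.0, 97.1]
contact_force: [-0.0, -0.7, 6.2]
gripper_width: 0.0592
grasp_force: 67.8
```

The roll is gripped (59 mm, 68 N), and light bench contact puts the tips about 14 mm behind the TCP at this width. Lifting and carrying it to the black pad.

```bash
python3 -m inch '{"plan": [[[0,0,0,0,0,-0.5,54],[0,0,0,0,0,-0.9,54],[0,0,0,0,0,-0.9,54],[0,0,0,-0.5,0.2,0,54],[0,0,0,-0.9,0.2,0,54],[0,0,0,-0.9,0.2,0,54],[0,0,0,-0.9,0.2,0,54],[0,0,0,-0.9,0.2,0,54],[0,0,0,-0.9,0.2,0,54],[0,0,0,-0.9,0.2,0,54]]]}'
python3 -m inch '{"plan": [[[0,0,0,-0.9,0.2,0,54],[0,0,0,-0.9,0.2,0,54],[0,0,0,-0.9,0.2,0,54],[0,0,0,-0.9,0.2,0,54],[0,0,0,-0.6,0.2,0,54],[0,0,0,0,0,0,54],[0,0,0,0,0,0,54]]]}'
python3 - <<'E'
from h import *
print(rel([.589,-.1295,0]))
E
```

```text
clock: 8.08
eef_pos: [0.5311, 0.0466, 0.0768]
tcp_rot: [180.0, -0.0, 97.1]
contact_force: [0.8, 0.2, -1.4]
gripper_width: 0.0593
grasp_force: 65.1
clock: 8.67
eef_pos: [0.5917, -0.115, 0.0766]
tcp_rot: [180.0, -0.0, 96.9]
contact_force: [-0.0, 1.0, -1.1]
gripper_width: 0.0591
grasp_force: 65.1
[-0.35 -0.11  1.91]
```

```bash
python3 -m inch '{"plan": [[[0,0,0,-0.35,-0.11,0,54],[0,0,0,0,0,0.7,54],[0,0,0,0,0,0.7,54],[0,0,0,0,0,0.3,54],[0,0,0,0,0,0.1,54],[0,0,0,0,0,0.05,54],[0,0,0,0,0,0,54],[0,0,0,0,0,0,54]]]}'
```

```text
clock: 9.33
eef_pos: [0.5901, -0.128, 0.0041]
tcp_rot: [179.9, 0.1, 97.1]
contact_force: [-0.9, 0.4, -0.6]
gripper_width: 0.0592
grasp_force: 65.1
```

```bash
python3 -m inch '{"plan": [[[0,0,0,0,0,0.08,54],[0,0,0,0,0,0.04,54],[0,0,0,0,0,0,54]]]}'
python3 -m inch '{"plan": [[[0,0,0,0,0,0.03,54],[0,0,0,0,0,0,54]]]}'
```

```text
clock: 9.58
eef_pos: [0.5891, -0.128, -0.0017]
tcp_rot: [180.0, 0.0, 97.1]
contact_force: [0.8, 0.3, -1.1]
gripper_width: 0.0594
grasp_force: 65.1
clock: 9.75
eef_pos: [0.5891, -0.128, -0.0021]
tcp_rot: [180.0, -0.0, 97.1]
contact_force: [-1.3, 0.8, 5.8]
gripper_width: 0.0592
grasp_force: 68.3
```

On the pad. Releasing and lifting, then heading for the jar.

```bash
python3 -m inch '{"plan": [[[0,0,0,0,0,0,76],[0,0,0,0,0,0,76],[0,0,0,0,0,0,76],[0,0,0,0,0,0,76],[0,0,0,0,0,0,76],[0,0,0,0,0,-0.5,76],[0,0,0,0,0,-0.9,76],[0,0,0,0,0,-1,85],[0,0,0,0,0,-1,85],[0,0,0,0,0,-1,85]]]}'
python3 - <<'E'
from h import *
o=get_obs();im=cams.get_image('wrist');cv2.imwrite('pics/w5.png',im[:,:,::-1])
im=cams.get_image('top');cv2.imwrite('pics/t5.png',im[:,:,::-1])
P=campose('wrist',o);print(proj(P,[.589,-.131,.03]))
print('bottle',rel([.448,-.195,.175]))
E
```

```text
clock: 10.58
eef_pos: [0.5882, -0.1278, 0.174]
tcp_rot: [-180.0, -0.0, 97.1]
contact_force: [0.8, -0.4, -0.4]
gripper_width: 0.0848
grasp_force: 0.0
[256.67871168 177.66026127]
bottle [-1.16 -3.85  0.12]
```

View pics/w5.png

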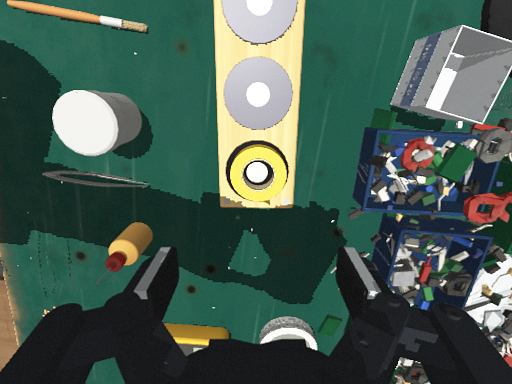

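The roll sits at (258,172) on the black pad, with the grey pad dots at (258,95) and (258,6), the jar lid at (85,122) and the bottle body top near (128,245). A second-view position check:

```bash
python3 - <<'E'
from h import *
P=campose('wrist');T=campose('top')
print('g2',onplane(P,258,95,.012),'g1',onplane(P,258,6,.012),'tape hole',onplane(P,258.5,170,.03))
f=lambda a,b:(100+a/2.667,130+b/2.667)
print('jar tri',tri(ray(P,85,122),ray(T,*f(510,224))))
print('jar',onplane(P,85,122,.066),'bottle captop',onplane(P,115,262,.078),'shoulder',onplane(P,127,247,.06))
im=cv2.imread('pics/w5.png');h=cv2.cvtColor(im,cv2.COLOR_BGR2HSV)
m=cv2.inRange(h,(20,120,90),(36,255,255));m[:130]=0;m[215:]=0;m[:,:220]=0;m[:,300:]=0
c=max(cv2.findContours(m,cv2.RETR_EXTERNAL,cv2.CHAIN_APPROX_NONE)[0],key=cv2.contourArea)
print('tape',onplane(P,*cv2.minEnclosingCircle(c)[0],.028),cv2.minEnclosingCircle(c))
E
```

```text
g2 [ 0.5892711 -0.0482925  0.012    ] g1 [0.57884005 0.03405782 0.012     ] tape hole [ 0.59943923 -0.12683766  0.03      ]
jar tri (array([ 0.42595329, -0.09254942,  0.05398763]), np.float64(0.0004130053916670425))
jar [ 0.432729   -0.09088644  0.066     ] bottle captop [ 0.45930549 -0.23148779  0.078     ] shoulder [ 0.46451333 -0.22356335  0.06      ]
tape [ 0.60091036 -0.13281112  0.028     ] ((259.08563232421875, 174.73977661132812), 30.894359588623047)
```

```bash
python3 - <<'E'
from h import *
o=get_obs();print(o['eef_pos'],o['tcp_rot'])
o=dict(eef_pos=np.array([.5882,-.1278,.174]),tcp_rot=[-180,0,97.1])
P=campose('wrist',o)
for n,u,v,z in [('g2',258,95,.012),('g1',258,6,.012),('tape',259.1,174.7,.028),('jar',85,122,.066),('cap',115,262,.078)]:print(n,onplane(P,u,v,z))
im=cams.get_image('wrist');cv2.imwrite('pics/w6.png',im[:,:,::-1])
o2=get_obs();print(o2['eef_pos'],abs(im[:,:,::-1].astype(int)-cv2.imread('pics/w5.png')).mean())
E
```

```text
[ 0.59489152 -0.1296999   0.18171755] [179.11631711   0.38365529  97.11024704]
g2 [ 0.57983217 -0.04554099  0.012     ]
g1 [0.56964295 0.03509842 0.012     ]
tape [ 0.59140809 -0.12792561  0.028     ]
jar [ 0.42705223 -0.08757733  0.066     ]
cap [ 0.45393766 -0.22469295  0.078     ]
[ 0.59246535 -0.1290236   0.17800753] 23.291285196940105
```

The arm was still settling when that second pose was read. With the pose at the time of the picture, everything agrees with the fixed cameras and the tape is within about 4 mm. Next I'll look at the bottle from closer, with rest rows first.

```bash
python3 -m inch '{"plan": [[[0,0,0,-0.3,-0.9,0,85],[0,0,0,-0.3,-0.9,0,85],[0,0,0,-0.3,-0.9,0,85],[0,0,0,-0.2,-0.94,0,85],[0,0,0,0,0,0,85],[0,0,0,0,0,0,85],[0,0,0,0,0,0,85],[0,0,0,0,0,0,85]]]}'
python3 - <<'E'
from h import *
o=get_obs();im=cams.get_image('wrist');cv2.imwrite('pics/w7.png',im[:,:,::-1])
P=campose('wrist',o);T=campose('top')
h=cv2.cvtColor(im,cv2.COLOR_RGB2HSV);m=cv2.inRange(h,(0,120,60),(6,255,255))|cv2.inRange(h,(174,120,60),(180,255,255))
for c in cv2.findContours(m,cv2.RETR_EXTERNAL,cv2.CHAIN_APPROX_NONE)[0]:
    if cv2.contourArea(c)>30:
        b=cv2.minEnclosingCircle(c);print(b,cv2.boundingRect(c),onplane(P,*b[0],.069))
m=cv2.inRange(h,(9,100,60),(20,255,255))
for c in cv2.findContours(m,cv2.RETR_EXTERNAL,cv2.CHAIN_APPROX_NONE)[0]:
    if cv2.contourArea(c)>100: print('amber',cv2.boundingRect(c))
print(o['eef_pos'],get_obs()['eef_pos'],proj(P,[.45,-.229,0]),proj(P,[.45,-.229,.078]))
E
```

```text
clock: 11.4
eef_pos: [0.4507, -0.1895, 0.1725]
tcp_rot: [180.0, -0.0, 97.1]
contact_force: [0.3, -0.4, 0.7]
gripper_width: 0.0851
grasp_force: 0.0
((507.5833435058594, 353.5833435058594), 5.598946571350098) (502, 348, 8, 12) [ 0.77947425 -0.36328381  0.069     ]
((247.7093048095703, 225.08139038085938), 9.659309387207031) (240, 216, 17, 19) [ 0.44744396 -0.23135835  0.069     ]
amber (259, 299, 47, 16)
amber (0, 258, 79, 99)
amber (83, 255, 22, 50)
amber (234, 190, 31, 40)
amber (340, 0, 22, 173)
amber (82, 0, 18, 216)
[ 0.45073274 -0.18949606  0.17246047] [ 0.45090814 -0.18943029  0.17256901] [251.67756856 198.80836588] [250.30484868 227.31390824]
```

View pics/w7.png

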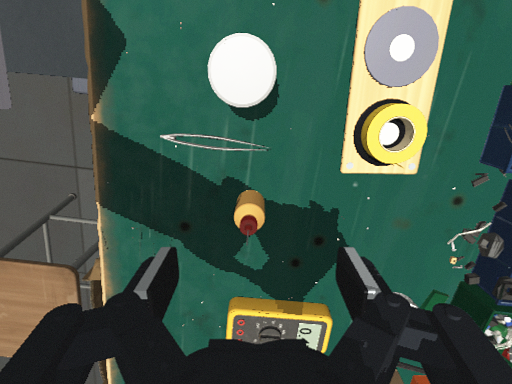

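The bottle cap at (248,225) gives (0.447,−0.231), with the multimeter well clear. Grasping the bottle.

```bash
python3 -m inch '{"plan": [[[0,0,0,-0.51,-0.1,0,85],[0,0,0,-0.51,-0.11,0,85],[0,0,0,0,0,0,85],[0,0,0,0,0,0.8,85],[0,0,0,0,0,1,85],[0,0,0,0,0,0.9,85],[0,0,0,0,0,0.5,85],[0,0,0,0,0,0.29,85],[0,0,0,0,0,0,85],[0,0,0,0,0,0,85]]]}'
python3 -m inch '{"plan": [[[0,0,0,0,0,0,25],[0,0,0,0,0,0,25],[0,0,0,0,0,0,25],[0,0,0,0,0,0,25],[0,0,0,0,0,0,25],[0,0,0,0,0,0,25],[0,0,0,0,0,0,25],[0,0,0,0,0,0,25],[0,0,0,0,0,0,25]]]}'
```

```text
clock: 12.28
eef_pos: [0.4472, -0.2309, 0.0331]
tcp_rot: [-180.0, -0.0, 97.2]
contact_force: [0.5, -0.0, -0.2]
gripper_width: 0.0851
grasp_force: 0.0
clock: 13.03
eef_pos: [0.4475, -0.2318, 0.0347]
tcp_rot: [179.9, 0.1, 97.1]
contact_force: [-0.8, -0.1, 6.5]
gripper_width: 0.0292
grasp_force: 58.8
```

```bash
python3 -m inch '{"plan": [[[0,0,0,0,0,-0.4,25],[0,0,0,0,0,-0.8,25],[0,0,0,0,0,-1,25],[0,0,0,0,0,0,25],[0,0,0,0,0,0,25]]]}'
python3 - <<'E'
from h import *
o=get_obs();print(o['eef_pos'])
im=cams.get_image('side');cv2.imwrite('pics/s8.png',cv2.resize(im[130:300,180:380,::-1],None,fx=3.5,fy=3.5,interpolation=cv2.INTER_CUBIC))
print(rel([.561,.123,.0467]))
E
```

```text
clock: 13.45
eef_pos: [0.4488, -0.2327, 0.1243]
tcp_rot: [179.7, 0.3, 97.1]
contact_force: [1.2, -0.3, -1.2]
gripper_width: 0.0291
grasp_force: 59.5
[ 0.44883319 -0.2327258   0.1243034 ]
[8.45 3.92 1.88]
```

View pics/s8.png

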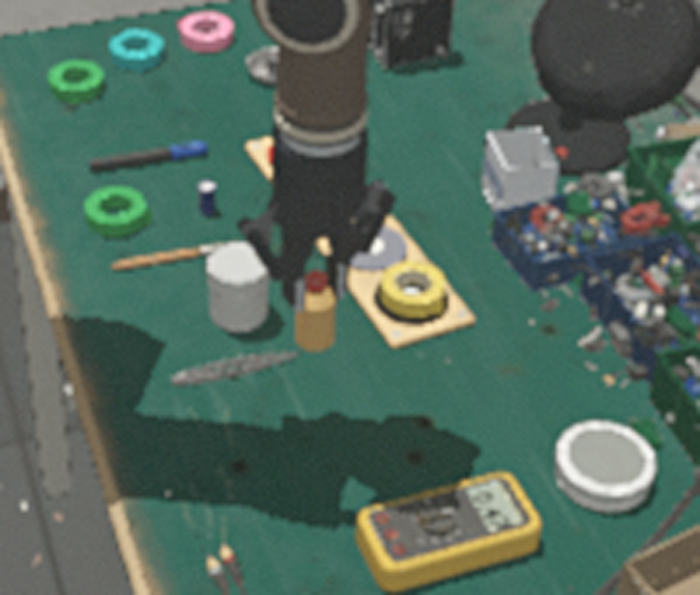

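The side view shows the bottle held upright near its top, with its base well off the bench. Carrying it to the red pad.

```bash
python3 -m inch '{"plan": [[[0,0,0,0.5,0.3,0,25],[0,0,0,0.8,0.38,0,25],[0,0,0,0.9,0.4,0,25],[0,0,0,0.9,0.4,0,25],[0,0,0,0.9,0.4,0,25],[0,0,0,0.9,0.4,0,25],[0,0,0,0.9,0.4,0,25],[0,0,0,0.9,0.4,0,25],[0,0,0,0.9,0.4,0,25],[0,0,0,0.7,0.34,0,25]]]}'
python3 -m inch '{"plan": [[[0,0,0,0.15,0.1,0,25],[0,0,0,0,0,0.3,25],[0,0,0,0,0,0.6,25],[0,0,0,0,0,0.5,25],[0,0,0,0,0,0.3,25],[0,0,0,0,0,0.05,25],[0,0,0,0,0,0,25],[0,0,0,0,0,0,25]]]}'
python3 - <<'E'
from h import *
print(rel([.561,.123,.0467]))
E
```

```text
clock: 14.33
eef_pos: [0.5553, 0.1199, 0.1186]
tcp_rot: [-179.7, -0.0, 97.2]
contact_force: [0.7, -0.4, 0.4]
gripper_width: 0.0289
grasp_force: 59.5
clock: 15.0
eef_pos: [0.5602, 0.1228, 0.051]
tcp_rot: [-180.0, 0.0, 97.0]
contact_force: [0.4, -0.4, -0.8]
gripper_width: 0.0294
grasp_force: 59.5
[0.   0.02 0.11]
```

```bash
python3 -m inch '{"plan": [[[0,0,0,0,0.02,0.07,25],[0,0,0,0,0,0.03,25],[0,0,0,0,0,0,25]]]}'
python3 -m inch '{"plan": [[[0,0,0,0,0,0.03,25],[0,0,0,0,0,0,25]]]}'
```

```text
clock: 15.25
eef_pos: [0.5614, 0.1237, 0.0476]
tcp_rot: [179.9, 0.0, 97.1]
contact_force: [0.2, 0.1, -0.2]
gripper_width: 0.0289
grasp_force: 59.5
clock: 15.42
eef_pos: [0.5616, 0.1239, 0.0468]
tcp_rot: [179.9, 0.0, 97.1]
contact_force: [-0.5, -0.4, 3.1]
gripper_width: 0.029
grasp_force: 60.0
```

Contact with the pad. Releasing and lifting clear of the needle, then over to the jar.

```bash
python3 -m inch '{"plan": [[[0,0,0,0,0,0,60],[0,0,0,0,0,0,60],[0,0,0,0,0,0,60],[0,0,0,0,0,0,60],[0,0,0,0,0,0,60],[0,0,0,0,0,-0.4,60],[0,0,0,0,0,-0.9,60],[0,0,0,0,0,-1,70],[0,0,0,0,0,-1,85],[0,0,0,0,0,0,85]]]}'
python3 -m inch '{"plan": [[[0,0,0,-0.5,-0.45,0,85],[0,0,0,-0.9,-0.7,0,85],[0,0,0,-0.9,-0.75,0,85],[0,0,0,-0.9,-0.75,0,85],[0,0,0,-0.6,-0.75,0,85],[0,0,0,0,-0.55,0,85],[0,0,0,0,0,0,85],[0,0,0,0,0,0,85],[0,0,0,0,0,0,85]]]}'
python3 - <<'E'
from h import *
o=get_obs();im=cams.get_image('wrist');cv2.imwrite('pics/w9.png',im[:,:,::-1])
P=campose('wrist',o)
print(proj(P,[.4265,-.09,.066]),o['eef_pos'])
h=cv2.cvtColor(im,cv2.COLOR_RGB2HSV);m=cv2.inRange(h,(0,0,190),(180,30,255))
for c in cv2.findContours(m,cv2.RETR_EXTERNAL,cv2.CHAIN_APPROX_NONE)[0]:
    if cv2.contourArea(c)>200:
        b=cv2.fitEllipse(c);print(b,onplane(P,*b[0],.066))
print(rel([.4265,-.09,.03]))
E
```

```text
clock: 16.25
eef_pos: [0.5676, 0.1248, 0.1874]
tcp_rot: [179.0, -0.0, 97.1]
contact_force: [1.2, 0.2, 0.7]
gripper_width: 0.0849
grasp_force: 0.0
clock: 17.0
eef_pos: [0.4316, -0.0345, 0.1783]
tcp_rot: [179.9, 0.0, 97.1]
contact_force: [1.2, 0.6, -0.2]
gripper_width: 0.085
grasp_force: 0.0
[244.61714198 232.7071791 ] [ 0.43164414 -0.03452121  0.17827993]
((247.06405639648438, 211.7540283203125), (10.999913215637207, 33.6436767578125), 95.6626968383789) [ 0.42635333 -0.06580818  0.066     ]
((376.7101745605469, 191.00656127929688), (52.51219940185547, 60.70750045776367), 58.80282211303711) [ 0.55248394 -0.027389    0.066     ]
((388.693115234375, 118.18042755126953), (60.21306228637695, 69.75456237792969), 39.85130310058594) [0.54471281 0.04295681 0.066     ]
((4.344263076782227, 68.54403686523438), (8.134795188903809, 86.39193725585938), 173.8275146484375) [0.20263926 0.04230768 0.066     ]
[-1.36 -0.31  3.71]
```

```bash
python3 -m inch '{"plan": [[[0,0,0,-0.7,-0.15,0,85],[0,0,0,-0.67,-0.16,0,85],[0,0,0,0,0,0,85],[0,0,0,0,0,0.8,85],[0,0,0,0,0,1,85],[0,0,0,0,0,0.9,85],[0,0,0,0,0,0.6,85],[0,0,0,0,0,0.4,85],[0,0,0,0,0,0,85],[0,0,0,0,0,0,85]]]}'
python3 -m inch '{"plan": [[[0,0,0,0,0,0,50],[0,0,0,0,0,0,50],[0,0,0,0,0,0,50],[0,0,0,0,0,0,50],[0,0,0,0,0,0,50],[0,0,0,0,0,0,50],[0,0,0,0,0,0,50]]]}'
```

```text
clock: 17.88
eef_pos: [0.4252, -0.0896, 0.0291]
tcp_rot: [-179.9, -0.1, 97.2]
contact_force: [0.2, 0.0, -0.0]
gripper_width: 0.0852
grasp_force: 0.0
clock: 18.47
eef_pos: [0.4273, -0.091, 0.0318]
tcp_rot: [179.8, 0.1, 97.1]
contact_force: [0.5, 0.8, 6.8]
gripper_width: 0.0565
grasp_force: 64.3
```

```bash
python3 -m inch '{"plan": [[[0,0,0,0,0,-0.4,50],[0,0,0,0,0,-0.7,50],[0,0,0,0,0,-0.7,50],[0,0,0,0.2,0.3,0,50],[0,0,0,0.5,0.7,0,50],[0,0,0,0.55,0.75,0,50],[0,0,0,0.55,0.75,0,50],[0,0,0,0.55,0.75,0,50],[0,0,0,0.41,0.69,0,50],[0,0,0,0,0,0,50]]]}'
python3 -m inch '{"plan": [[[0,0,0,0,0,0,50],[0,0,0,0,0,0.4,50],[0,0,0,0,0,0.6,50],[0,0,0,0,0,0.4,50],[0,0,0,0,0,0,50],[0,0,0,0,0,0,50],[0,0,0,0,0,0,50]]]}'
python3 - <<'E'
from h import *
print(rel([.570,.038,.0438]))
E
```

```text
clock: 19.3
eef_pos: [0.5739, 0.0422, 0.1038]
tcp_rot: [179.5, -0.0, 97.3]
contact_force: [0.9, 0.2, -0.4]
gripper_width: 0.0565
grasp_force: 64.2
clock: 19.88
eef_pos: [0.5671, 0.0379, 0.0461]
tcp_rot: [-180.0, 0.0, 97.0]
contact_force: [0.0, 0.9, -1.6]
gripper_width: 0.0566
grasp_force: 66.3
[-0.01  0.07  0.06]
```

```bash
python3 -m inch '{"plan": [[[0,0,0,0,0.07,0.03,50],[0,0,0,0,0,0,50],[0,0,0,0,0,0,50]]]}'
python3 -m inch '{"plan": [[[0,0,0,0,0,0.03,50],[0,0,0,0,0,0,50]]]}'
```

```text
clock: 20.13
eef_pos: [0.5711, 0.0388, 0.0452]
tcp_rot: [179.9, 0.0, 97.1]
contact_force: [0.2, 0.3, 0.1]
gripper_width: 0.0564
grasp_force: 66.3
clock: 20.3
eef_pos: [0.5706, 0.039, 0.0435]
tcp_rot: [-180.0, 0.0, 97.1]
contact_force: [-0.1, 0.3, -0.2]
gripper_width: 0.0566
grasp_force: 66.3
```

```bash
python3 -m inch '{"plan": [[[0,0,0,0,0,0.04,50],[0,0,0,0,0,0,50]]]}'
```

```text
clock: 20.47
eef_pos: [0.5708, 0.0391, 0.0431]
tcp_rot: [-180.0, -0.0, 97.1]
contact_force: [-1.6, -0.7, 6.1]
gripper_width: 0.0567
grasp_force: 67.0
```

```bash
python3 -m inch '{"plan": [[[0,0,0,0,0,0,76],[0,0,0,0,0,0,76],[0,0,0,0,0,0,76],[0,0,0,0,0,0,76],[0,0,0,0,0,-0.4,76],[0,0,0,0,0,-0.9,76],[0,0,0,0,0,-1,76],[0,0,0,0,0,-0.7,76],[0,0,0,0,0,0,60],[0,0,0,0,0,0,45]]]}'
python3 -m inch '{"plan": [[[0,0,0,0.4,-0.5,0,45],[0,0,0,0.6,-0.8,0,45],[0,0,0,0.7,-0.85,0,45],[0,0,0,0.6,-0.8,0,45],[0,0,0,0,0,0,45],[0,0,0,0,0,0,45],[0,0,0,0,0,0,45],[0,0,0,0,0,0,45]]]}'
python3 - <<'E'
from h import *
o=get_obs();im=cams.get_image('wrist');cv2.imwrite('pics/w10.png',im[:,:,::-1])
P=campose('wrist',o)
print(o['eef_pos'],proj(P,[.442,.071,.032]),rel([.442,.071,.002]))
E
```

```text
clock: 21.3
eef_pos: [0.5727, 0.039, 0.1645]
tcp_rot: [179.7, 0.0, 97.1]
contact_force: [0.3, -1.0, 0.4]
gripper_width: 0.0536
grasp_force: 0.0
clock: 21.97
eef_pos: [0.445, 0.1141, 0.1615]
tcp_rot: [180.0, 0.0, 97.1]
contact_force: [0.9, 0.9, -0.3]
gripper_width: 0.0452
grasp_force: 0.0
[0.44502374 0.11406603 0.16154034] [248.63342187 215.4880428 ] [-1.05 -0.21  3.99]
```

View pics/w10.png

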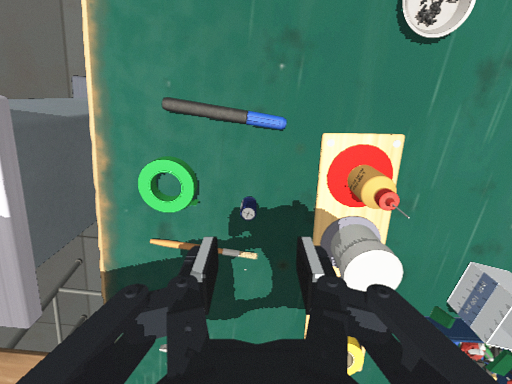

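The capacitor top is at (249,213), within 3 px of the prediction. The bottle and jar stand on their pads. Grasping the capacitor.

```bash
python3 -m inch '{"plan": [[[0,0,0,-0.5,-0.1,0,45],[0,0,0,-0.51,-0.11,0,45],[0,0,0,0,0,0.5,45],[0,0,0,0,0,1,45],[0,0,0,0,0,1,45],[0,0,0,0,0,0.8,45],[0,0,0,0,0,0.4,45],[0,0,0,0,0,0.2,45],[0,0,0,0,0,0,45],[0,0,0,0,0,0,45]]]}'
python3 -m inch '{"plan": [[[0,0,0,0,0,0,8],[0,0,0,0,0,0,8],[0,0,0,0,0,0,8],[0,0,0,0,0,0,8],[0,0,0,0,0,0,8],[0,0,0,0,0,0,8],[0,0,0,0,0,0,8]]]}'
```

```text
clock: 22.85
eef_pos: [0.442, 0.0729, 0.0061]
tcp_rot: [180.0, 0.0, 97.1]
contact_force: [0.8, 0.3, 0.6]
gripper_width: 0.045
grasp_force: 0.0
clock: 23.43
eef_pos: [0.4427, 0.0734, 0.0075]
tcp_rot: [179.8, 0.0, 97.1]
contact_force: [-1.1, 0.1, 6.0]
gripper_width: 0.0148
grasp_force: 58.6
```

```bash
python3 -m inch '{"plan": [[[0,0,0,0,0,-0.4,8],[0,0,0,0,0,-0.8,8],[0,0,0,0,0,-0.8,8],[0,0,0,0,0,-0.6,8],[0,0,0,-0.5,0.4,0,8],[0,0,0,-0.8,0.7,0,8],[0,0,0,-0.8,0.7,0,8],[0,0,0,-0.8,0.7,0,8],[0,0,0,-0.49,0.54,0,8],[0,0,0,0,0,0,8]]]}'
python3 -m inch '{"plan": [[[0,0,0,0,0,0,8],[0,0,0,0,0,0.5,8],[0,0,0,0,0,0.9,8],[0,0,0,0,0,0.7,8],[0,0,0,0,0,0,8],[0,0,0,0,0,0,8],[0,0,0,0,0,0,8]]]}'
python3 - <<'E'
from h import *
print(rel([.580,-.046,.0195]))
E
```

```text
clock: 24.27
eef_pos: [0.5823, -0.0485, 0.1115]
tcp_rot: [179.6, 0.2, 96.9]
contact_force: [-0.2, 0.2, -0.3]
gripper_width: 0.0154
grasp_force: 58.7
clock: 24.85
eef_pos: [0.5764, -0.0439, 0.027]
tcp_rot: [180.0, 0.0, 97.2]
contact_force: [0.8, -0.1, -0.7]
gripper_width: 0.015
grasp_force: 59.5
[-0.06  0.08  0.19]
```

```bash
python3 -m inch '{"plan": [[[0,0,0,-0.06,0.08,0.1,8],[0,0,0,0,0,0.07,8],[0,0,0,0,0,0,8],[0,0,0,0,0,0,8]]]}'
python3 -m inch '{"plan": [[[0,0,0,0,0,0.03,8],[0,0,0,0,0,0,8]]]}'
```

```text
clock: 25.18
eef_pos: [0.5804, -0.0466, 0.0198]
tcp_rot: [179.9, 0.0, 97.1]
contact_force: [0.2, 0.2, -0.0]
gripper_width: 0.0154
grasp_force: 59.5
clock: 25.35
eef_pos: [0.5805, -0.0467, 0.0191]
tcp_rot: [179.9, 0.0, 97.1]
contact_force: [-1.2, 0.3, 3.4]
gripper_width: 0.0151
grasp_force: 60.0
```

Contact. Releasing to 50 mm, lifting, and backing off for a check view.

```bash
python3 -m inch '{"plan": [[[0,0,0,0,0,0,45],[0,0,0,0,0,0,45],[0,0,0,0,0,0,45],[0,0,0,0,0,0,45],[0,0,0,0,0,0,45],[0,0,0,0,0,-0.4,45],[0,0,0,0,0,-0.8,45],[0,0,0,0,0,-1,45],[0,0,0,0,0,-1,45],[0,0,0,0,0,-1,45]]]}'
python3 -m inch '{"plan": [[[0,0,0,0.5,-0.6,-0.5,45],[0,0,0,0.8,-1,0,45],[0,0,0,0.8,-1,0,45],[0,0,0,0.8,-1,0,45],[0,0,0,0.5,-1,0,45],[0,0,0,0,0,0,45],[0,0,0,0,0,0,45],[0,0,0,0,0,0,45],[0,0,0,0,0,0,45]]]}'
python3 - <<'E'
from h import *
im=cams.get_image('top');T=campose('top')
pads=dict(red=(.561,.123),g1=(.570,.038),g2=(.580,-.046),bl=(.589,-.131))
for k,p in pads.items():print(k,proj(T,[*p,.012]))
a=cv2.resize(im[140:200,195:325,::-1],None,fx=6,fy=6,interpolation=cv2.INTER_CUBIC)
s=cams.get_image('side');b=cv2.resize(s[130:240,230:330,::-1],None,fx=2.1,fy=2.1,interpolation=cv2.INTER_CUBIC)
cv2.imwrite('pics/t11.png',np.vstack([a,np.pad(b,((0,0),(0,780-b.shape[1]),(0,0)))]))
E
```

```text
clock: 26.18
eef_pos: [0.5792, -0.0464, 0.1871]
tcp_rot: [-179.9, -0.0, 97.1]
contact_force: [1.1, -1.2, 0.4]
gripper_width: 0.045
grasp_force: 0.0
clock: 26.93
eef_pos: [0.4096, 0.0493, 0.2067]
tcp_rot: [179.9, 0.0, 97.1]
contact_force: [0.3, 0.1, 0.2]
gripper_width: 0.0449
grasp_force: 0.0
red [221.57269451 173.96277748]
g1 [248.04222867 170.52711418]
g2 [274.19577687 166.79066996]
bl [300.67253413 163.35403648]
```

View pics/t11.png

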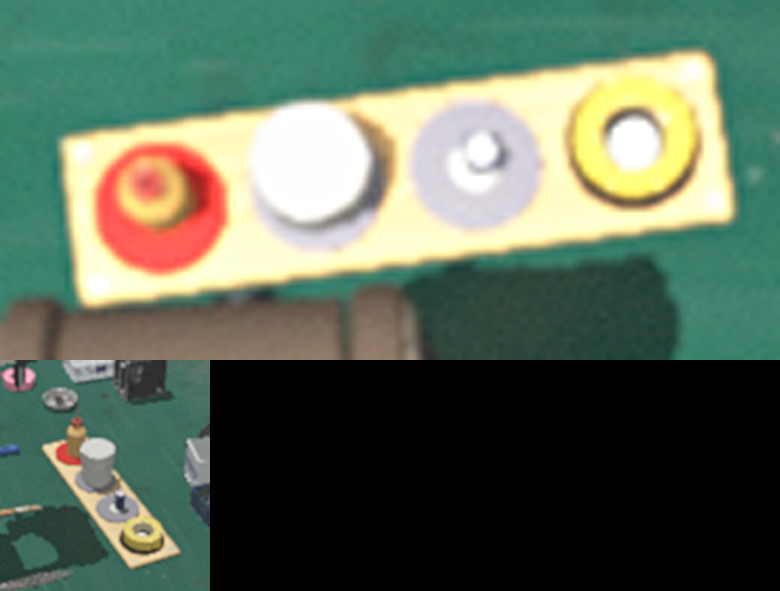

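All four stand on their pads. In the top crop the bottle cap is at (150,183), the jar lid at (313,163), the capacitor top at (485,150) and the tape at (633,138). Numeric check:

```bash
python3 - <<'E'
from h import *
T=campose('top')
for n,u,v,z,p in [('bottle',150,183,.09,(.561,.123)),('jar',313,163,.078,(.570,.038)),('cap',485,150,.044,(.580,-.046)),('tape',633,139,.03,(.589,-.131)),('redpad',161,208,.012,(.561,.123)),('g2pad',477,165,.012,(.58,-.046))]:
    X=onplane(T,195+u/6,140+v/6,z)[:2];print(n,X.round(4),((X-p)*1e3).round(1))
E
```

```text
bottle [0.5587 0.1186] [-2.3 -4.4]
jar [0.5689 0.0378] [-1.1 -0.2]
cap [ 0.5797 -0.0501] [-0.3 -4.1]
tape [ 0.5862 -0.1285] [-2.8  2.5]
redpad [0.5587 0.1222] [-2.3 -0.8]
g2pad [ 0.5777 -0.0469] [-2.3 -0.9]
```

All four are within about 5 mm of their pad centres.

```bash
python3 -c "
from plant import ticket
print(ticket.hand_in())"
```

```text
the job is handed in; nothing more can be done
None
```

I handed the job in at about 27 s, with the bottle on the red pad, then the jar, the capacitor and the tape roll on the black pad; the last top view put each within about 5 mm of its pad centre (the limit is 13 mm), and no verdict came back.

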